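Set the stock tags on the sample-bin board

TASK

Each sample bin on the board has a hinged tag in front of it, green on one face and red on the other. With a fingertip, gently push over the tags that are wrong, so that only the bins full of tubes show green on top and the part-filled and empty ones show red. Do not grip the tags, and leave the bins and everything else where they stand.

Things in the scene. Friction and masses are not known exactly. Their poses are not given: they have to be found in the camera images.
- bin_full_1: A full sample bin: open grey plastic bin, 100 (its x) x 75 (its y) x 55 mm high, 0.35 kg, loose on the board, holding a full load of twelve white tubes (4 rows of 3) whose blue caps stand up to 67 mm above its underside. Origin: centre of its underside. Its tag stands 105 mm from the origin towards the robot, on the bin's -x side.
- bin_full_2: The other full sample bin, the same as bin_full_1 with twelve blue-capped tubes. Origin: centre of its underside; its tag stands 105 mm away on its -x side.
- bin_part: A bin that is not full: the same grey bin with only three blue-capped tubes in the row nearest the robot. Origin: centre of its underside; its tag stands 105 mm away on its -x side.
- bin_empty: A bin that is not full: the same grey bin, quite empty. Origin: centre of its underside; its tag stands 105 mm away on its -x side.
- tag_a_base: Fixed stand of tag_a: steel foot 74 (x) x 44 (y) x 8 mm with two posts 57 mm high at x = +-33 mm. Origin: centre of the foot's underside, on the board (6 mm thick). x points away from the robot to the tag's own bin, 105 mm off (which bin varies; other bins are over 150 mm off), y left, z up. The tag's hinge line runs along x, 50 mm above the origin. Stands are about 140 mm apart in a row along y.
- tag_a (a joint): Hinge of tag_a, rad: 0 upright; +0.85 leaning left (+y of its stand) on its stop, green face up; -0.85 leaning right (-y), red face up. Its weight holds it on either stop. Pushed sideways at its overhanging edge from the side it leans to (under 1 N), it swings up; about 0.1 rad past upright it drops onto the other stop by itself.
- tag_a_edge (a point): Middle of the free edge of tag_a, a smooth plastic plate 52 mm wide (along its stand's x), 5 mm thick, 50 mm from hinge line to free edge, 40 g. Leaning, this edge is 38 mm to the left or right of the hinge line and about 83 mm above the underside of the stand's foot; nothing is below it but the foot and board.
- tag_b_base: Fixed stand of tag_b: steel foot 74 (x) x 44 (y) x 8 mm with two posts 57 mm high at x = +-33 mm. Origin: centre of the foot's underside, on the board (6 mm thick). x points away from the robot to the tag's own bin, 105 mm off (which bin varies; other bins are over 150 mm off), y left, z up. The tag's hinge line runs along x, 50 mm above the origin. Stands are about 140 mm apart in a row along y.
- tag_b (a joint): Hinge of tag_b, rad: 0 upright; +0.85 leaning left (+y of its stand) on its stop, green face up; -0.85 leaning right (-y), red face up. Its weight holds it on either stop. Pushed sideways at its overhanging edge from the side it leans to (under 1 N), it swings up; about 0.1 rad past upright it drops onto the other stop by itself.
- tag_b_edge (a point): Middle of the free edge of tag_b, a smooth plastic plate 52 mm wide (along its stand's x), 5 mm thick, 50 mm from hinge line to free edge, 40 g. Leaning, this edge is 38 mm to the left or right of the hinge line and about 83 mm above the underside of the stand's foot; nothing is below it but the foot and board.
- tag_c_base: Fixed stand of tag_c: steel foot 74 (x) x 44 (y) x 8 mm with two posts 57 mm high at x = +-33 mm. Origin: centre of the foot's underside, on the board (6 mm thick). x points away from the robot to the tag's own bin, 105 mm off (which bin varies; other bins are over 150 mm off), y left, z up. The tag's hinge line runs along x, 50 mm above the origin. Stands are about 140 mm apart in a row along y.
- tag_c (a joint): Hinge of tag_c, rad: 0 upright; +0.85 leaning left (+y of its stand) on its stop, green face up; -0.85 leaning right (-y), red face up. Its weight holds it on either stop. Pushed sideways at its overhanging edge from the side it leans to (under 1 N), it swings up; about 0.1 rad past upright it drops onto the other stop by itself.
- tag_c_edge (a point): Middle of the free edge of tag_c, a smooth plastic plate 52 mm wide (along its stand's x), 5 mm thick, 50 mm from hinge line to free edge, 40 g. Leaning, this edge is 38 mm to the left or right of the hinge line and about 83 mm above the underside of the stand's foot; nothing is below it but the foot and board.
- tag_d_base: Fixed stand of tag_d: steel foot 74 (x) x 44 (y) x 8 mm with two posts 57 mm high at x = +-33 mm. Origin: centre of the foot's underside, on the board (6 mm thick). x points away from the robot to the tag's own bin, 105 mm off (which bin varies; other bins are over 150 mm off), y left, z up. The tag's hinge line runs along x, 50 mm above the origin. Stands are about 140 mm apart in a row along y.
- tag_d (a joint): Hinge of tag_d, rad: 0 upright; +0.85 leaning left (+y of its stand) on its stop, green face up; -0.85 leaning right (-y), red face up. Its weight holds it on either stop. Pushed sideways at its overhanging edge from the side it leans to (under 1 N), it swings up; about 0.1 rad past upright it drops onto the other stop by itself.
- tag_d_edge (a point): Middle of the free edge of tag_d, a smooth plastic plate 52 mm wide (along its stand's x), 5 mm thick, 50 mm from hinge line to free edge, 40 g. Leaning, this edge is 38 mm to the left or right of the hinge line and about 83 mm above the underside of the stand's foot; nothing is below it but the foot and board.
- vial_blue: Small white jar with a blue label, 26 mm across, 60 mm high, loose on the board between two bins; leave alone. Origin: centre of its underside.
- vial_amber: Small amber jar with a black cap, 26 mm across, 60 mm high, loose on the board between two bins; leave alone. Origin: centre of its underside.
- mortar: White porcelain mortar with pieces of dried root, 124 mm across, about 80 mm high, loose on the bench; leave alone. Origin: centre of its underside.
- reagent: White reagent bottle, 52 mm across, 95 mm high, loose on the bench; leave alone. Origin: centre of its underside.
- mixer: Grey hand-held mixer with an orange end, lying, 190 mm long along its x, 34 mm high, loose on the bench; leave alone. Origin: on the bench under its middle.
- dish: Shallow white dish with a slice of root, 90 mm across, 16 mm high, loose on the bench; leave alone. Origin: centre of its underside.

How it is judged:
By the outcome, as a careful person would: the job done as asked, in the order asked, and still so for the second after the job is handed in, with the robot touching nothing.
It also fails if it takes over 38 s, if anything falls off the work surface, if the arm or the gripper's body presses on something with over 40 N, if the wrist force passes 120 N, or if a joint passes its speed limit or range.

ROBOT

A 6-joint arm with a two-finger parallel gripper is mounted at the origin on the work surface. World frame = base frame: x ahead of the robot, y to its left, z up, the work surface at z = 0. Lengths are in mm, angles in rad, forces in N, time in s.
With the tool pointing down it reaches from about 275 to 1000 mm from the base axis. Payload 8.4 kg.
Tool frame: the origin (TCP) lies on the centre line of the jaws, within the pads' length; the fingertips stand r.tip_reach ahead of it and the grasp point (between the pads) lies 3 mm ahead of it (r.tip_reach is the distance from the TCP to the fingertips, in mm); z points along the fingers, y is the direction in which the jaws open and shut (so a half turn about z gives the same grasp; the last joint's range is limited). The gripper opens to 85 mm and grips with 20 to 120 N. Pads are 22 mm wide; open, the fingers measure 114 mm over their backs; the gripper's body (76 mm by 85 mm) begins 54 mm behind the grasp point. The pads swing forward as they close: fully open they stand 13 mm farther back than shut.
Start: joints at [1.221, 0.353, 1.633, -0, 1.155, -0.002], TCP at [213.018, 587.581, 253.281] pointing down, gripper open.
Joint ranges: [-2.63, 2.63], [-0.92, 2.1], [0.06, 2.66], [-1.3, 4.44], [0, 2.69], [-3.02, 3.02]. Speed limits (rad/s): [2.22, 2.22, 2.79, 3.14, 3.14, 3.14].

INTERFACE

Orientations are given as [roll, pitch, yaw] about the fixed x, y, z axes, in that order (R = Rz(yaw) Ry(pitch) Rx(roll)).
In Python, from rig import sense, optics, r, nets gives the robot as it stands. The module is installed in compiled form; this text tells all that it offers.
- The arm moves only by the tool carry_out, never from a script. Its argument "increments" is a list that holds one entry, the list of rows, each a list of 6 numbers: the shift along the tool's x, y, z normalised to -1 to 1, where 1 is 40 cm, then the turn, a rotation vector about the tool's x, y, z normalised to -1 to 1, where 1 is 60 degrees. A call has 1 to 5 rows; each row is the pose to reach, as a shift and turn from the pose commanded when the call began, along the tool's axes at that moment; what a row does not reach only later rows make up. A row lasts 1/12 s, in which the tool goes at most 41.7 mm and 7.16 degrees, less where a joint would pass 70% of its speed; a pose out of reach is approached as far as the arm can. A call with a number of a shift or a turn outside -1 to 1 is refused whole. A call with a gripper value outside its range is refused whole. "hand" is the closure, from 0 (fully open) to 1 (shut), set as the call begins (left out, the last holds). The fingers move at their own pace and stop on an object; "squeeze" is the grip in N (left out, the last holds). Time passes only in rows, so rows that repeat a pose let the fingers close. It gives the time, the measured TCP pose, the force and the opening at its end, in the units of the state.
- sense(): the state, without advancing time (a new reading comes with each control period).
- optics.grab_frame(name): name is "side" or "top"; returns a dict with "img" (400x640x3 uint8, red, green, blue), "range_z" (400x640 float32, mm along the optical axis (not along the pixel's ray), 0 where there is no reading), "fov_y" (degrees; the focal length in pixels is half the picture's height over the tangent of half this angle, whatever the lens; pixels are square), "cx", "cy" (the principal point, pixels), "R" (3x3) and "t" (3): a world point X has camera coordinates R X + t. Camera axes: x right, y down, z forward; pixel columns grow to the right and rows downward; lengths in mm; the calibration is good to about 2 mm. A picture is of the moment at which its call begins.
- r.sign_off(): hands the job in, once; it reports no verdict.
Trained networks look in the newest picture that a camera, given by its name, has taken for a name from the list of things; names that differ only in an ending like _2 or _b are one class to them, and where a whole thing is asked for, a point or a joint stands for the part that bears it (a point fixed in the world has none). Each returns a list of dicts, best first, with "confidence" (0 to 1); they miss things now and then, are a little off and sometimes report something else, mostly with a low value. They report only what shows in the picture. A call takes as long as a camera call.
- nets.trace(target, camera): "mask" (400x640 bool, what is visible of it).
- nets.tip_of(target, camera): "point" ([x, y, z] in mm, in world coordinates, good to about 4 mm: a listed point, or the origin of a listed thing).
The state is a dict: "clock": time; "qpos": joint angles; "qvel": joint speeds; "joint_efforts": joint torques, N m; "eef_pos": TCP position; "tcp_rot": TCP orientation; "contact_force": force on the tool from outside, world axes, zero at the start; "wrist_torque": the same for the moment, N m; "opening": opening from 0.0 (shut) to 1.0 (fully open).
Only numpy, scipy, OpenCV 4.12 (cv2) and the standard library are available. Lean on these libraries where they do the work, as an engineer would, in place of code of your own. Each camera call takes 0.05 s, during which the arm holds its last target.

## Working session

There is one attempt and no reset: what is moved stays moved. The work goes in short steps, Python scripts to look and compute and a tool call to move; the robot and the scene stay as the last step left them, time stands still between calls to the robot, and variables do not carry over. Pictures are saved under pics/ and viewed, and the job is handed in when it is done.

Besides the shell and the picture viewer there is one more tool, called as name([rows], argument=value, ...), one row to a line, values as JSON. carry_out: Moves the arm, as the interface text tells. Its arguments: {"type":"object","properties":{"increments":{"type":"array","items":{"type":"array","items":{"type":"array","items":{"type":"number","minimum":-1,"maximum":1}}}},"hand":{"type":"number"},"squeeze":{"type":"number"}},"required":["increments"]}

```bash
mkdir -p pics; python3 - <<'E'
from rig import sense, optics, r, nets
import cv2,numpy as np
s=sense();print({k:np.round(v,3).tolist() for k,v in s.items()}, r.tip_reach)
for n in("side","top"):
    f=optics.grab_frame(n);cv2.imwrite(f"pics/{n}0.png",f["img"][:,:,::-1]);print(n,f["fov_y"],f["cx"],f["cy"],np.round(f["R"],3).tolist(),f["t"])
for t in["tag_a_base","tag_a_edge","bin_full_1","bin_part","bin_empty"]:
    for n in("top","side"):
        for d in nets.tip_of(t,n): print(t,n,np.round(d["point"]),round(d["confidence"],2))
print(sense()["clock"])
E
```

```text
{'clock': 0.0, 'qpos': [1.221, 0.354, 1.634, -0.0, 1.155, -0.002], 'qvel': [-0.001, -0.0, 0.001, 0.002, 0.001, -0.001], 'joint_efforts': [-0.001, -60.527, -34.206, 0.0, 0.009, 0.0], 'eef_pos': [212.854, 587.175, 252.558], 'tcp_rot': [-3.14, -0.0, 2.794], 'contact_force': [-0.01, -0.72, 0.558], 'wrist_torque': [-0.024, 0.016, 0.034], 'opening': 1.003} 22.0
side 44.18096136743345 322.20030320957017 200.50364822275614 [[0.824, -0.567, -0.004], [-0.399, -0.574, -0.715], [0.403, 0.591, -0.699]] [-468.68616587  266.9958521  1381.17131602]
top 44.42912115683737 314.6820595640074 199.69391048745368 [[0.028, -1.0, -0.01], [-0.983, -0.025, -0.181], [0.18, 0.015, -0.983]] [ -29.4487865   560.51921899 1422.83983414]
tag_a_base top [ 536. -101.   10.] 0.87
tag_a_base top [662. -46.   7.] 0.41
tag_a_base side [ 535. -104.    4.] 0.88
tag_a_edge top [534. -68.  87.] 0.57
tag_a_edge top [651.  26.   2.] 0.36
tag_a_edge side [538. -64.  89.] 0.87
bin_full_1 top [660. 173.   2.] 0.62
bin_full_1 top [653.  26.   2.] 0.59
bin_full_1 side [656. 173.   7.] 0.97
bin_full_1 side [654.  25.   9.] 0.58
bin_full_1 side [467. 420.  -1.] 0.3
bin_part top [ 642. -114.   11.] 0.91
bin_part side [ 640. -116.    6.] 0.57
bin_empty top [ 630. -252.   10.] 0.85
bin_empty side [ 628. -252.    8.] 0.69
0.6
```

View pics/side0.png

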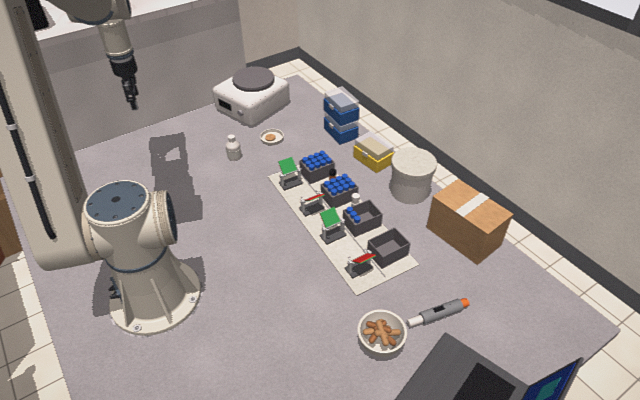

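View pics/top0.png

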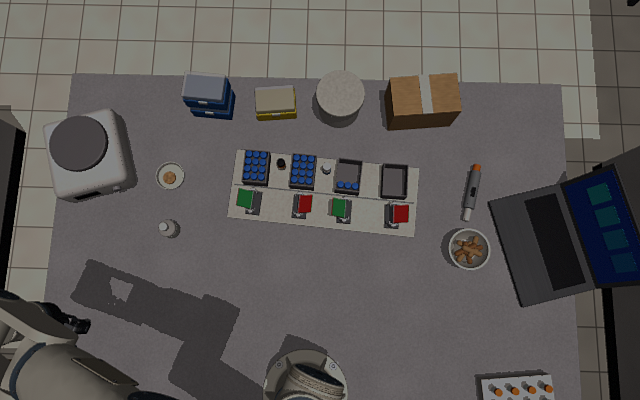

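The camera views show, left to right (decreasing y):

| Bin | Side-view pixel | Tag | Status |
|---|---|---|---|
| full_1 | 317,165 | green | right |
| full_2 | 340,188 | red | wrong |
| part | 362,217 | green | wrong |
| empty | 388,245 | red | right |

The two wrong tags lean toward each other, so I can flip both from the gap between them. Next I'll measure the plates from depth.

```bash
cat > h.py <<'E'
from rig import sense, optics, r, nets
import cv2,numpy as np
def cloud(n):
    f=optics.grab_frame(n);z=f["range_z"].astype(float);F=200/np.tan(np.radians(f["fov_y"]/2))
    v,u=np.mgrid[:400,:640];P=np.stack([(u-f["cx"])/F*z,(v-f["cy"])/F*z,z],-1)
    return f,(P-f["t"])@f["R"]
def tags(n,tag):
    f,X=cloud(n);cv2.imwrite(f"pics/{n}{tag}.png",f["img"][:,:,::-1])
    h=cv2.cvtColor(f["img"],cv2.COLOR_RGB2HSV)
    sat=(h[...,1]>140)&(h[...,2]>60)
    for c,m in(("red",((h[...,0]<8)|(h[...,0]>172))),("green",(h[...,0]>50)&(h[...,0]<85))):
        m=m&sat&(X[...,0]>450)&(X[...,0]<640)&(abs(X[...,1]+40)<300)&(f["range_z"]>0)&(X[...,2]>50)
        k,L=cv2.connectedComponents(m.astype(np.uint8))
        for i in range(1,k):
            Q=X[L==i]
            if len(Q)>25: print(n,c,len(Q),"p3",np.percentile(Q,3,0).round(),"med",np.median(Q,0).round(),"p97",np.percentile(Q,97,0).round())
E
python3 - <<'E'
from h import *
tags("top","1");tags("side","1")
for t in["tag_a_base","tag_b_base"]:
    for n in("top","side"):
        for d in nets.tip_of(t,n)[:4]: print(t,n,np.round(d["point"]),round(d["confidence"],2))
E
```

```text
top red 209 p3 [521.  -2.  58.] med [545.  14.  75.] p97 [569.  32.  93.]
top red 241 p3 [ 498. -285.   60.] med [ 522. -268.   74.] p97 [ 546. -251.   91.]
top green 221 p3 [533. 177.  59.] med [556. 194.  75.] p97 [580. 211.  91.]
top green 192 p3 [ 512. -102.   60.] med [536. -84.  75.] p97 [559. -69.  92.]
side red 31 p3 [525.  -7.  65.] med [545.   7.  82.] p97 [570.  25.  93.]
side red 96 p3 [ 499. -289.   59.] med [ 522. -273.   79.] p97 [ 547. -251.   92.]
side green 162 p3 [536. 177.  60.] med [558. 193.  75.] p97 [580. 209.  89.]
side green 197 p3 [ 514. -102.   61.] med [536. -87.  75.] p97 [558. -70.  89.]
tag_a_base top [ 531. -103.    8.] 0.7
tag_a_base top [636. 442.  -2.] 0.29
tag_a_base side [ 536. -103.    7.] 0.98
tag_b_base top [557. 179.   7.] 0.6
tag_b_base top [540.  -2.  94.] 0.5
tag_b_base side [554. 173.   2.] 0.83
```

carry_out([
  [[-0.065, -0.06, 0, 0, 0, 0.062], [-0.13, -0.12, 0, 0, 0, 0.124], [-0.195, -0.18, 0, 0, 0, 0.186], [-0.26, -0.24, 0, 0, 0, 0.248], [-0.325, -0.295, 0, 0, 0, 0.31]],
], hand=1)

```text
clock: 1.32
eef_pos: [295.3, 430.7, 253.3]
tcp_rot: [-3.142, 0.0, 2.466]
contact_force: [0.7, -0.4, 0.5]
opening: 0.297
```

```bash
cat > go.py <<'E'
import sys
from h import *
from scipy.spatial.transform import Rotation as Ro
s=sense();p=np.array(s["eef_pos"]);R=Ro.from_euler("xyz",s["tcp_rot"])
T=np.array([float(a) for a in sys.argv[1:4]]);G=Ro.from_euler("xyz",[np.pi,0,float(sys.argv[4])])
d=R.inv().apply(T-p)/400;w=(R.inv()*G).as_rotvec(degrees=True)/60
print(p.round(1),np.round(s["tcp_rot"],3),"F",np.round(s["contact_force"],2),"open",s["opening"],"t",s["clock"],"\nd",d.round(3),"w",w.round(3))
E
python3 go.py 541 -35 253 1.495
```

```text
[295.3 430.7 253.3] [-3.142  0.     2.466] F [ 0.69 -0.35  0.54] open 0.29716828412130003 t 1.3167 
d [-1.207e+00 -5.250e-01  1.000e-03] w [0.    0.    0.928]
```

carry_out([
  [[-0.08, -0.035, 0, 0, 0, 0.062], [-0.16, -0.07, 0, 0, 0, 0.124], [-0.24, -0.105, 0, 0, 0, 0.186], [-0.32, -0.14, 0, 0, 0, 0.248], [-0.4, -0.175, 0, 0, 0, 0.31]],
])

```text
clock: 1.73
eef_pos: [377.1, 276.4, 253.5]
tcp_rot: [3.141, -0.0, 2.142]
contact_force: [1.4, 0.5, 0.2]
opening: 0.0
```

```bash
python3 go.py 541 -35 253 1.495
```

```text
[377.1 276.4 253.5] [ 3.141 -0.     2.142] F [1.4  0.51 0.17] open 5.813701061985625e-05 t 1.7333 
d [-0.876 -0.076  0.001] w [ 0.001 -0.     0.617]
```

carry_out([
  [[-0.088, -0.008, 0, 0, 0, 0.062], [-0.176, -0.015, 0, 0, 0, 0.124], [-0.264, -0.023, 0, 0, 0, 0.186], [-0.352, -0.03, 0, 0, 0, 0.248], [-0.44, -0.038, 0, 0, 0, 0.31]],
])

```text
clock: 2.15
eef_pos: [460.0, 120.2, 253.6]
tcp_rot: [3.141, -0.0, 1.817]
contact_force: [-0.3, 1.5, -0.3]
opening: 0.002
```

```bash
python3 go.py 541 -35 253 1.495
```

```text
[460.  120.2 253.6] [ 3.141 -0.     1.817] F [-0.26  1.49 -0.26] open 0.0022132746089697807 t 2.15 
d [-0.426  0.102  0.002] w [ 0.001 -0.     0.307]
```

carry_out([
  [[-0.095, 0.022, 0, 0, 0, 0.068], [-0.19, 0.045, 0, 0, 0, 0.136], [-0.28, 0.068, 0, 0, 0, 0.204], [-0.36, 0.087, 0, 0, 0, 0.26], [-0.426, 0.102, 0, 0, 0, 0.307]],
])

```text
clock: 2.57
eef_pos: [541.9, -35.7, 253.5]
tcp_rot: [3.141, 0.0, 1.494]
contact_force: [0.4, 0.1, -0.3]
opening: 0.001
```

```bash
python3 go.py 541 -35 140 1.495;python3 - <<'E'
from h import *
f=optics.grab_frame("side");cv2.imwrite("pics/s2.png",cv2.resize(f["img"][100:300,200:460,::-1],(780,600)))
E
python3 go.py 541 -35 97 1.495
```

```text
[541.9 -35.7 253.5] [3.141 0.    1.494] F [ 0.38  0.13 -0.31] open 0.001219114313332732 t 2.5667 
d [ 0.002 -0.003  0.284] w [ 0.001  0.    -0.001]
[543.8 -38.6 253.6] [3.139e+00 2.000e-03 1.491e+00] F [ 1.03 -3.05 -0.16] open 0.0009189930521172586 t 2.6167 
d [ 0.009 -0.009  0.391] w [ 0.003  0.002 -0.004]
```

View pics/s2.png

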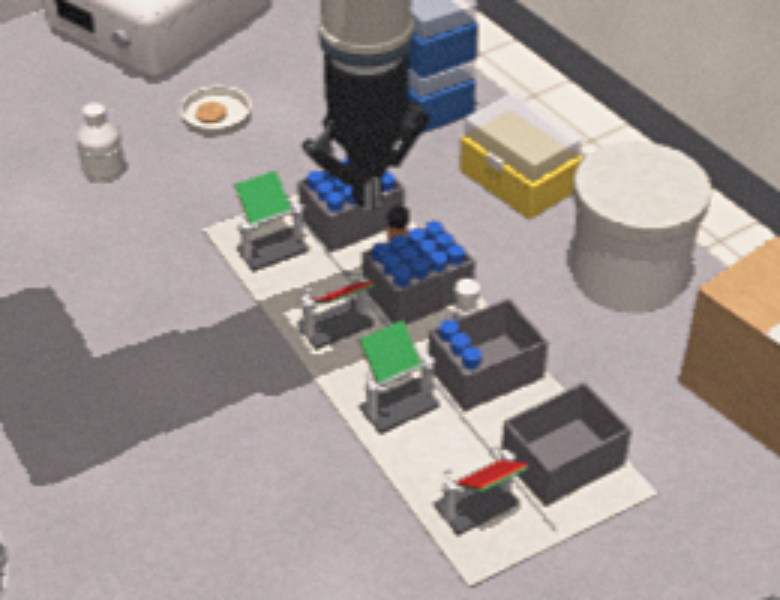

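The shut gripper is above the gap at crop pixel (375,195). The red tag at (345,290) and the green tag at (392,350) face each other across it. Now I'll descend between them.

carry_out([
  [[0.003, 0, 0.09, 0, 0, 0], [0.003, 0, 0.18, 0, 0, 0], [0.003, 0, 0.27, 0, 0, 0], [0.003, 0, 0.34, 0, 0, 0], [0.003, 0, 0.39, 0, 0, 0]],
])

```text
clock: 3.03
eef_pos: [539.5, -31.8, 94.7]
tcp_rot: [-3.139, 0.0, 1.499]
contact_force: [-0.3, 0.0, 0.4]
opening: -0.0
```

carry_out([
  [[0, 0, 0, 0, 0, 0], [0, 0, 0, 0, 0, 0]],
])

```text
clock: 3.2
eef_pos: [540.4, -31.8, 96.8]
tcp_rot: [-3.139, 0.0, 1.499]
contact_force: [0.9, 0.4, 0.7]
opening: -0.001
```

```bash
python3 go.py 545 30 97 1.495
```

```text
[540.4 -31.8  96.8] [-3.139  0.     1.499] F [0.89 0.42 0.71] open -0.0008773331534126609 t 3.2 
d [ 0.155  0.    -0.001] w [-0.002  0.     0.003]
```

carry_out([
  [[0.015, 0, 0, 0, 0, 0], [0.03, 0, 0, 0, 0, 0], [0.045, 0, 0, 0, 0, 0], [0.055, 0, 0, 0, 0, 0], [0.065, 0, 0, 0, 0, 0]],
])

```text
clock: 3.62
eef_pos: [543.4, -5.4, 98.2]
tcp_rot: [3.14, -0.0, 1.499]
contact_force: [-0.2, -0.1, 0.2]
opening: -0.0
```

carry_out([
  [[0.01, 0, 0, 0, 0, 0], [0.02, 0, 0, 0, 0, 0], [0.03, 0, 0, 0, 0, 0], [0.04, 0, 0, 0, 0, 0], [0.05, 0, 0, 0, 0, 0]],
])

```text
clock: 4.03
eef_pos: [544.3, 14.2, 97.2]
tcp_rot: [-3.141, 0.0, 1.498]
contact_force: [-0.1, -0.0, -0.3]
opening: 0.0
```

carry_out([
  [[0.01, 0, 0, 0, 0, 0], [0.02, 0, 0, 0, 0, 0], [0.03, 0, 0, 0, 0, 0], [0.04, 0, 0, 0, 0, 0], [0.04, 0, 0, 0, 0, 0]],
])

```text
clock: 4.45
eef_pos: [545.5, 30.5, 97.3]
tcp_rot: [3.142, -0.0, 1.499]
contact_force: [0.6, 0.1, 0.2]
opening: 0.002
```

```bash
python3 - <<'E'
from h import *
tags("side","3")
f=cv2.imread("pics/side3.png");cv2.imwrite("pics/s3.png",cv2.resize(f[100:300,200:460],(780,600)))
E
python3 go.py 540 -35 97 1.495
```

```text
side red 95 p3 [ 499. -289.   61.] med [ 523. -272.   77.] p97 [ 547. -253.   92.]
side green 161 p3 [536. 175.  59.] med [558. 193.  75.] p97 [581. 210.  89.]
side green 29 p3 [525.  33.  61.] med [530.  43.  78.] p97 [539.  51.  93.]
side green 197 p3 [ 515. -102.   60.] med [536. -86.  76.] p97 [559. -71.  89.]
[545.5  30.2  97.3] [-3.142 -0.     1.499] F [-1.28 -0.07  0.21] open -0.0033075856280240933 t 4.5 
d [-0.164 -0.002  0.001] w [-0.    -0.     0.004]
```

View pics/s3.png

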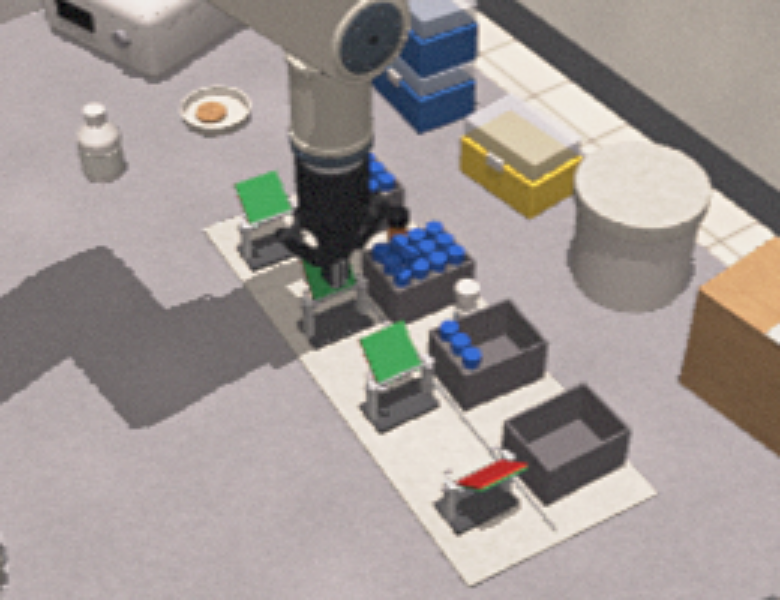

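The full_2 tag has swung to green (crop pixel 330,285). Next I'll go back through the gap and push the part-bin tag to the right.

carry_out([
  [[-0.03, 0, 0, 0, 0, 0], [-0.07, 0, 0, 0, 0, 0], [-0.11, 0, 0, 0, 0, 0], [-0.145, 0, 0, 0, 0, 0], [-0.165, 0, 0, 0, 0, 0]],
])

```text
clock: 4.92
eef_pos: [540.3, -38.0, 97.3]
tcp_rot: [-3.141, 0.0, 1.498]
contact_force: [0.2, 0.7, -0.1]
opening: 0.001
```

carry_out([
  [[-0.012, 0, 0, 0, 0, 0], [-0.024, 0, 0, 0, 0, 0], [-0.036, 0, 0, 0, 0, 0], [-0.048, 0, 0, 0, 0, 0], [-0.06, 0, 0, 0, 0, 0]],
])

```text
clock: 5.33
eef_pos: [539.0, -60.0, 97.3]
tcp_rot: [3.142, -0.0, 1.499]
contact_force: [0.9, 1.2, -0.1]
opening: -0.003
```

carry_out([
  [[-0.01, 0, 0, 0, 0, 0], [-0.02, 0, 0, 0, 0, 0], [-0.03, 0, 0, 0, 0, 0], [-0.04, 0, 0, 0, 0, 0], [-0.05, 0, 0, 0, 0, 0]],
])

```text
clock: 5.75
eef_pos: [537.5, -80.2, 97.3]
tcp_rot: [-3.142, 0.0, 1.499]
contact_force: [0.5, 0.3, 0.3]
opening: 0.001
```

carry_out([
  [[-0.01, 0, 0, 0, 0, 0], [-0.02, 0, 0, 0, 0, 0], [-0.03, 0, 0, 0, 0, 0], [-0.04, 0, 0, 0, 0, 0], [-0.053, 0, 0, 0, 0, 0]],
])

```text
clock: 6.17
eef_pos: [535.9, -101.4, 97.3]
tcp_rot: [-3.141, -0.0, 1.499]
contact_force: [0.5, 0.7, 0.5]
opening: -0.002
```

```bash
python3 - <<'E'
from h import *
tags("side","4")
f=cv2.imread("pics/side4.png");cv2.imwrite("pics/s4.png",cv2.resize(f[100:300,200:460],(780,600)))
E
python3 go.py 540 -45 97 1.495
```

```text
side red 95 p3 [ 499. -288.   60.] med [ 523. -272.   78.] p97 [ 548. -253.   91.]
side green 163 p3 [536. 177.  60.] med [559. 193.  74.] p97 [580. 209.  89.]
side green 179 p3 [527.  34.  59.] med [549.  50.  75.] p97 [570.  66.  91.]
[ 535.9 -102.2   97.3] [3.142 0.    1.498] F [-0.63 -0.46  0.21] open -0.0021645588229455615 t 6.2167 
d [ 0.143 -0.     0.001] w [0.    0.    0.003]
```

View pics/s4.png

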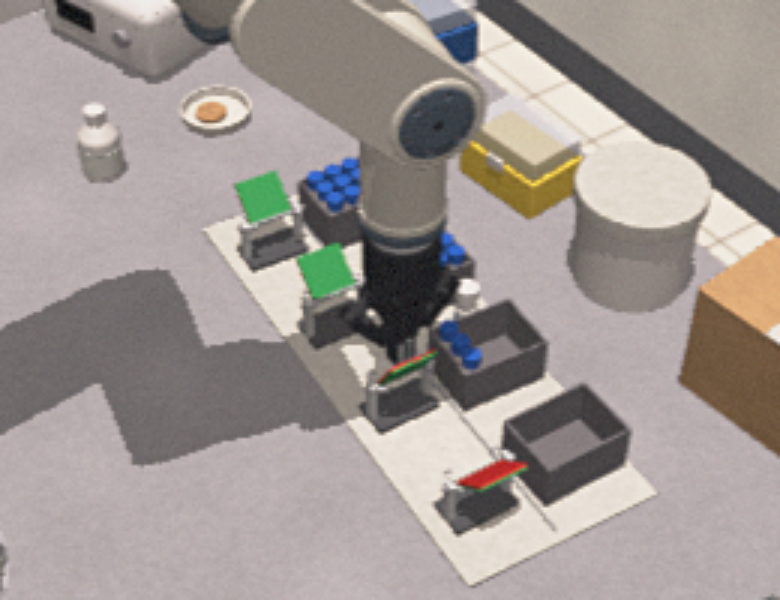

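The part-bin tag at (405,365) now leans right with its red face up. I'll back off into the gap and lift clear.

carry_out([
  [[0.03, 0, 0, 0, 0, 0], [0.06, 0, 0, 0, 0, 0], [0.1, 0, 0, 0, 0, 0], [0.13, 0, 0, 0, 0, 0], [0.15, 0, 0, 0, 0, 0]],
])

```text
clock: 6.63
eef_pos: [540.3, -39.2, 97.3]
tcp_rot: [-3.141, -0.0, 1.5]
contact_force: [-0.9, 0.5, -0.2]
opening: 0.006
```

carry_out([
  [[0, 0, -0.07, 0, 0, 0], [0, 0, -0.16, 0, 0, 0], [0, 0, -0.26, 0, 0, 0], [0, 0, -0.36, 0, 0, 0], [0, 0, -0.42, 0, 0, 0]],
])

```text
clock: 7.05
eef_pos: [541.4, -40.5, 269.5]
tcp_rot: [3.137, 0.0, 1.499]
contact_force: [0.9, -0.4, -0.1]
opening: 0.002
```

carry_out([
  [[0, 0, 0, 0, 0, 0], [0, 0, 0, 0, 0, 0], [0, 0, 0, 0, 0, 0]],
])

```text
clock: 7.3
eef_pos: [539.7, -40.7, 264.5]
tcp_rot: [-3.141, 0.0, 1.499]
contact_force: [0.7, 0.9, -0.4]
opening: 0.001
```

```bash
python3 - <<'E'
from h import *
tags("top","5");tags("side","5")
f=cv2.imread("pics/side5.png");cv2.imwrite("pics/s5.png",cv2.resize(f[100:300,200:460],(780,600)))
for t in["bin_full_1","bin_part","bin_empty"]:
    for d in nets.tip_of(t,"side"): print(t,np.round(d["point"]),round(d["confidence"],2))
E
python3 go.py 540 -45 250 1.495
```

```text
top red 239 p3 [ 498. -285.   57.] med [ 522. -268.   75.] p97 [ 546. -251.   90.]
top green 223 p3 [533. 177.  58.] med [557. 194.  75.] p97 [580. 210.  90.]
side red 55 p3 [ 510. -144.   64.] med [ 533. -128.   79.] p97 [ 560. -109.   92.]
side red 95 p3 [ 498. -288.   60.] med [ 522. -273.   78.] p97 [ 548. -253.   92.]
side green 163 p3 [536. 178.  60.] med [557. 193.  74.] p97 [580. 209.  89.]
side green 172 p3 [527.  34.  61.] med [548.  51.  74.] p97 [570.  65.  89.]
bin_full_1 [655.  28.  10.] 0.76
bin_full_1 [660. 172.   8.] 0.57
bin_part [ 637. -117.    9.] 0.61
bin_empty [ 630. -253.    6.] 0.82
[539.8 -41.1 264. ] [-3.139 -0.     1.498] F [-0.92  0.03 -0.74] open 0.0035016786024756473 t 7.55 
d [-0.01   0.001  0.035] w [-0.002 -0.     0.003]
```

View pics/s5.png

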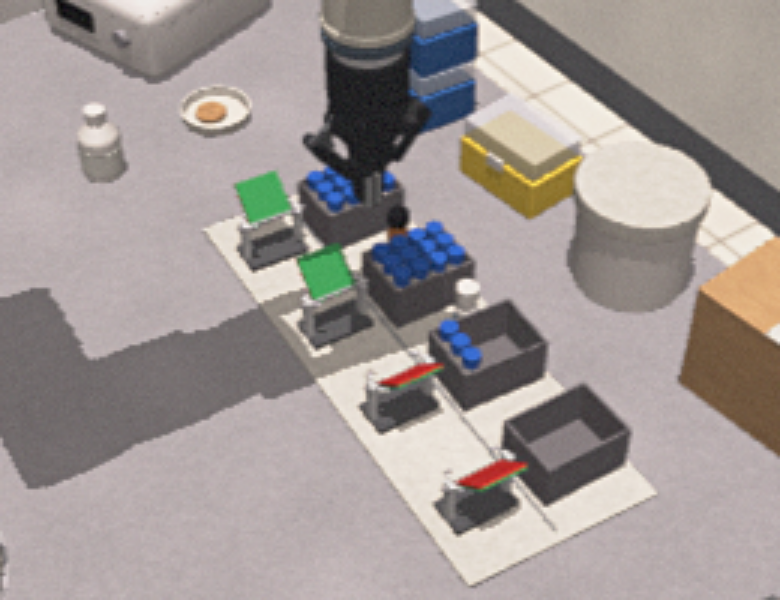

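View pics/top5.png

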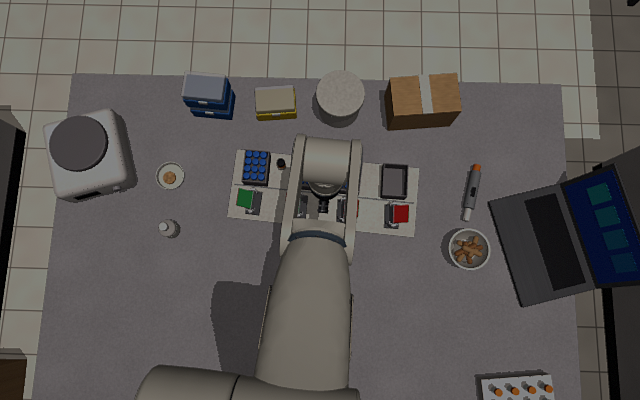

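The side view shows the tags as green (262,197), green (327,272), red (410,375) and red (492,474). The bins and jars haven't moved, and the arm is clear, so I'm handing in.

```bash
python3 -c "
from rig import r,sense
print(r.sign_off(),sense()['clock'])"
```

```text
the job is handed in; nothing more can be done
the job is handed in; nothing more can be done
```

The tags now read correctly: both full bins show green, and the part-filled and empty bins show red. Two tags were wrong at the start, and I pushed each over with the shut fingertips from the gap between them. The full_2 tag went from red to green and the part-filled bin's tag went from green to red.

**Last checks:** The side camera showed all four tags lying on their stops with the right colours. The bins were within about 5 mm of their first readings, which is about as close as the networks can measure. The jars looked unmoved in the picture. The force readings I took stayed within about 1.5 N during both pushes. The arm was lifted clear and the clock was at about 7.5 s when I handed in.

**Not confirmed:** In the last top view the arm hid the two middle tags, so their final state was checked from the side camera only.

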